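# Pack the clamp gap with spacers and hold it tight

## Robot

A 6-joint arm with a two-finger parallel gripper is mounted at the origin on a cart in front of the work surface, level with it; the furniture and walls round the work are solid. World frame = base frame: x ahead of the robot, y to its left, z up, the work surface at z = 0. Lengths are in m, angles in rad, forces in N, time in s.
With the tool pointing down it reaches from about 0.4 to 0.825 m from the base axis. Payload 7 kg.
Tool frame: the origin (TCP) lies on the centre line of the jaws, within the pads' length; the fingertips stand 25 mm ahead of it and the grasp point (between the pads) lies 6 mm ahead of it; z points along the fingers, y is the line along which they close (so a half turn about z gives the same grasp; the last joint's range is limited). The gripper opens to 88 mm and grips with 3 to 60 N. Pads are 19 mm wide; open, the fingers measure 130 mm over their backs; the gripper's body (78 mm by 193 mm) begins 47 mm behind the grasp point.
Start: joints at [-0.976, 0.359, 0.012, 0, -1.224, -0.288], TCP at [0.204, -0.643, 0.252] pointing down, gripper open.
Joint ranges: [-3.07, 3.07], [-1.43, 2.12], [-1.02, 1.25], [-3.03, 1.67], [-3.05, -0], [-3.03, 3.03]. Speed limits (rad/s): [2.39, 2.39, 3.01, 3.14, 3.14, 3.14].

## Interface

Orientations are given as [roll, pitch, yaw] about the fixed x, y, z axes, in that order (R = Rz(yaw) Ry(pitch) Rx(roll)).
In Python, from station import readout, vision, arm gives the robot as it stands. The module is installed in compiled form; this text tells all that it offers.
- The arm moves only by the tool carry_out, never from a script. Its argument "commands" is a list of rows, each an object with "dp": the shift along the tool's x, y, z in m, a list of three; "rotation": the turn, a rotation vector about the tool's x, y, z in degrees, a list of three. In form: [{"dp": [dx, dy, dz], "rotation": [wx, wy, wz]}, ...]. A call has 1 to 8 rows; each row shifts and turns the commanded pose from where the row before left it, along the tool's axes as they then stand; what a row does not reach is not made up. A row lasts 1/8 s, in which the tool goes at most 62.5 mm and 10.7 degrees, less where a joint would pass 70% of its speed; a pose out of reach is approached as far as the arm can. A call with a gripper value outside its range is refused whole. "grip" is the finger opening in m, from 0 to 0.0876, set as the call begins (left out, the last holds). The fingers move at their own pace and stop on an object; "force" is the grip in N (left out, the last holds). Time passes only in rows, so rows that do not move let the fingers close. It gives the time, the measured TCP pose, the force, the opening and the grip force at its end, in the units of the state.
- readout.get_state(): the state, without advancing time (a new reading comes with each control period).
- vision.grab_frame(name): name is "scene" or "top" or "wrist"; returns (picture, depth): 480x640x3 uint8, red, green, blue; 480x640 float32, m along the optical axis (not along the pixel's ray), 0 where there is no reading.
- vision.calibration(name): a dict with "fovy" (degrees; the focal length in pixels is half the picture's height over the tangent of half this angle, whatever the lens; pixels are square), "cx", "cy" (the principal point, pixels), "origin" and "attitude" of the camera in the world; the wrist camera has in their place "mount" (4x4, takes a point from camera to tool coordinates, whose origin is the TCP and whose axes are the flange's). Camera axes: x right, y down, z forward; pixel columns grow to the right and rows downward; lengths in m; the calibration is good to about 2 mm. The wrist camera is an equidistant fisheye: a pixel r from the principal point sees the ray r / f radians off the axis. A picture is of the moment at which its call begins: read the wrist's pose just before it. calibration takes no time and is no camera call.
- arm.job_done(): hands the job in; it is judged then, once.
Trained networks look in the newest picture that a camera, given by its name, has taken for a name from the list of things; names that differ only in an ending like _2 or _b are one class to them, and where a whole thing is asked for, a point or a joint stands for the part that bears it (a point fixed in the world has none). Each returns a list of dicts, best first, with "score" (0 to 1); they miss things now and then, are a little off and sometimes report something else, mostly with a low value. They report only what shows in the picture. A call takes as long as a camera call. They do not tell look-alikes from the thing itself.
- vision.trace(label, camera): "pixels" (480x640 bool, what is visible of it) and "position" ([row, column] in pixels, amid what is visible of it).
The state is a dict: "t": time; "q": joint angles; "qd": joint speeds; "joint_efforts": joint torques, N m; "eef_pos": TCP position; "ee_rot": TCP orientation; "force": force on the tool from outside, world axes, zero at the start; "moment": the same for the moment, N m; "width": finger opening in m; "gripper_force": force on a finger pad.
Only numpy, scipy, OpenCV 4.12 (cv2) and the standard library are available. Lean on these libraries where they do the work, as an engineer would, in place of code of your own. Each camera call takes 0.05 s, during which the arm holds its last target. There are 200 camera calls.

## Task

The blue jaw of the clamping fixture has too short a stroke to reach the finned heat sink: stand brass spacers upright in the gap between jaw and heat sink, squarely across it and face to face, as many as it takes for the jaw to close on them (two or three), leaving unused spacers standing off the fixture. Then push the jaw (by its red paddle) until you feel it press the stack and heat sink tight against the grey stop, and finish still holding that push with the fingers on the jaw, firmly but gently (about 8 N), touching neither spacers nor heat sink. Leave the white bottle and the screw tray alone.

Things in the scene. Friction and masses are not known exactly. Their poses are not given: they have to be found in the camera images.
- fixture: aluminium bed of the fixture, 90 x 260 x 12 mm (x, y, z), fixed to the worktop; origin at the centre of its underside, upper face at z = 12 mm. Its +y axis is the closing direction of the jaw: from the jaw, along the bed, to the heat sink and the stop. Anywhere along the bed the space beside it is free.
- jaw: blue jaw that slides on the bed along the fixture's +y by 32 mm at most; 60 mm wide, 34 mm high, 35 mm thick. Origin at the bottom middle edge of its front face, on the bed (12 mm over the worktop), at fixture y = -50 mm when fully back (as at the start) and -18 mm at its own end stop. Axes as the fixture's. It slides with about 1.5 N of friction and stays where it is left. If too few spacers are in, it meets its end stop without clamping anything.
- paddle (a point): middle of the red upright push paddle on the jaw, 60 mm above the bed and 28 mm behind the jaw's front face. The paddle is part of the jaw, 34 mm wide (fixture x), 12 mm thick (fixture y), its top 84 mm above the bed. Push its rear (-y) face toward +y to close the jaw, or its front face to open it again.
- stop: grey stop block bolted on the bed, 70 x 24 x 34 mm; origin at the bottom middle edge of its working face, on the bed (12 mm over the worktop); the block extends 24 mm toward its +y and its face looks to -y. Axes as the fixture's. Where it is bolted varies.
- heat_sink: bright finned heat sink, 60 x 64 x 30 mm (x, y, z), loose on the bed just in front of the stop, its fins upward; origin at the centre of its underside. The face the spacers bear on is 32 mm from its origin toward the jaw, the other 32 mm toward the stop, with 2 to 3 mm of play there at the start, which closes when it is pushed. 0.1 to 0.21 kg.
- spacer_0: brass spacer (all four are alike): a block 40 x 20 x 30 mm (x, y, z) with a grip tab 30 x 8 mm (x, y) centred on top from z = 30 to 58 mm; 80 g. Origin at the centre of the underside, z up; its y axis is its 20 mm thickness. Stands upright on the worktop at the start. Pinch the tab by its two ends (30 mm apart along x): between spacers standing face to face, the tabs leave only 12 mm, no room for a finger there.
- spacer_1: brass spacer (all four are alike): a block 40 x 20 x 30 mm (x, y, z) with a grip tab 30 x 8 mm (x, y) centred on top from z = 30 to 58 mm; 80 g. Origin at the centre of the underside, z up; its y axis is its 20 mm thickness. Stands upright on the worktop at the start. Pinch the tab by its two ends (30 mm apart along x): between spacers standing face to face, the tabs leave only 12 mm, no room for a finger there.
- spacer_2: brass spacer (all four are alike): a block 40 x 20 x 30 mm (x, y, z) with a grip tab 30 x 8 mm (x, y) centred on top from z = 30 to 58 mm; 80 g. Origin at the centre of the underside, z up; its y axis is its 20 mm thickness. Stands upright on the worktop at the start. Pinch the tab by its two ends (30 mm apart along x): between spacers standing face to face, the tabs leave only 12 mm, no room for a finger there.
- spacer_3: brass spacer (all four are alike): a block 40 x 20 x 30 mm (x, y, z) with a grip tab 30 x 8 mm (x, y) centred on top from z = 30 to 58 mm; 80 g. Origin at the centre of the underside, z up; its y axis is its 20 mm thickness. Stands upright on the worktop at the start. Pinch the tab by its two ends (30 mm apart along x): between spacers standing face to face, the tabs leave only 12 mm, no room for a finger there.
- ipa_bottle: white bottle with a green cap, 49 mm across, 100 mm tall, a bystander; origin at the centre of its underside
- screw_tray: small round steel tray of screws, 78 mm across, 16 mm high, a bystander; origin at the centre of its underside
Things that resemble listed ones, but are neither listed nor needed, are in the scene too. Leave any purple look-alike of the spacer_1 alone.

How it is judged:
By the outcome, as a careful person would: the job done as asked, in the order asked, and still so for the second after the job is handed in, while the arm keeps its last pose, push and grip.
It also fails if it takes over 72 s, if anything falls off the work surface, if the arm or the gripper's body presses on something with over 40 N, if the wrist force passes 120 N, or if a joint passes its speed limit or range.

## Working session

There is one attempt and no reset: what is moved stays moved. The work goes in short steps, Python scripts to look and compute and a tool call to move; the robot and the scene stay as the last step left them, time stands still between calls to the robot, and variables do not carry over. Pictures are saved under pics/ and viewed, at most 10 in all, crops included, and the job is handed in when it is done.

Besides the shell and the picture viewer there is one more tool, called after ">>>" by a JSON object that holds its "op" and its "data", one argument or row to a line. carry_out: Moves the arm, as the interface text tells. Its arguments: {"type":"object","properties":{"commands":{"type":"array"},"grip":{"type":"number"},"force":{"type":"number"}},"required":["commands"]}

```bash
mkdir -p pics
python3 - <<'E'
from station import readout, vision
import cv2
s=readout.get_state();print({k:s[k] for k in('t','eef_pos','ee_rot','force','width')})
for n in('top','scene'):
    p,d=vision.grab_frame(n);cv2.imwrite(f'pics/{n}0.png',p[:,:,::-1]);print(n,vision.calibration(n))
print(vision.calibration('wrist'))
E
```

```text
{'t': 0.0, 'eef_pos': array([ 0.20369815, -0.643075  ,  0.2506363 ]), 'ee_rot': array([ 3.13998095e+00, -1.40373364e-04, -2.83496488e+00]), 'force': array([-0.20073292,  0.27790973,  0.10467545]), 'width': 0.08721039304142975}
top {'fovy': 47.38440519159868, 'cx': 313.7501341322323, 'cy': 237.3048768537389, 'origin': array([0.38679685, 0.02735698, 1.51452362]), 'attitude': array([-3.01854008e+00, -2.54615533e-03, -1.55258308e+00])}
scene {'fovy': 54.832969657512315, 'cx': 327.1658171379137, 'cy': 236.31351253710812, 'origin': array([0.19580285, 0.71787361, 0.79100097]), 'attitude': array([-2.29198884,  0.01571637, -2.67241403])}
{'fovy': 65.70646984690485, 'cx': 326.1997839737139, 'cy': 239.07085827642982, 'mount': array([[ 5.84719145e-04, -9.60618105e-01, -2.77871398e-01,
         7.50117744e-02],
       [ 9.99999829e-01,  5.63207762e-04,  1.57236306e-04,
         1.27075172e-04],
       [ 5.45528662e-06, -2.77871443e-01,  9.60618270e-01,
        -1.33669063e-01],
       [ 0.00000000e+00,  0.00000000e+00,  0.00000000e+00,
         1.00000000e+00]])}
```

View pics/top0.png

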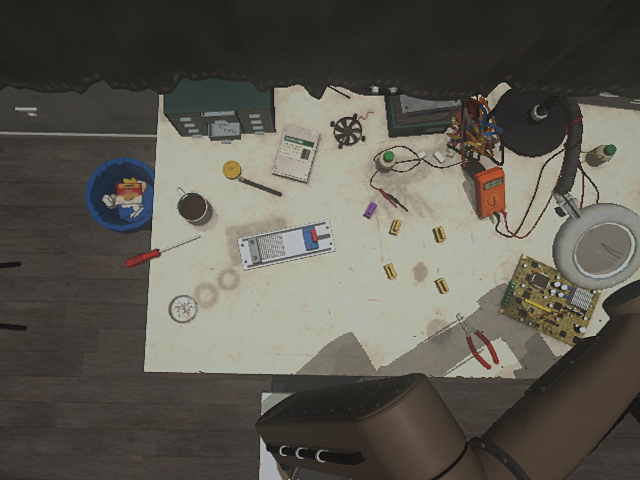

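View pics/scene0.png

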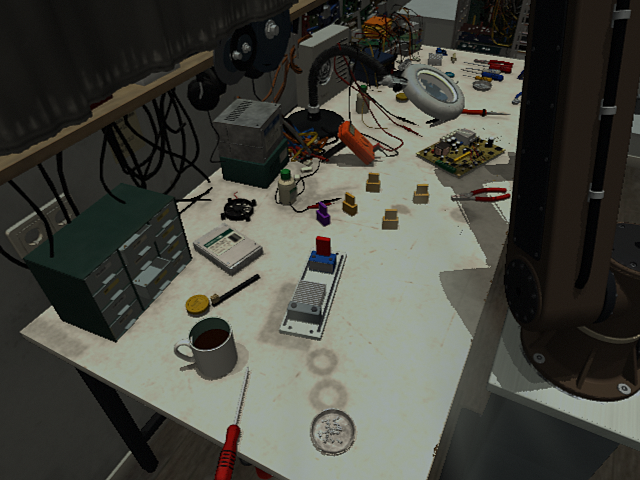

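Top view: four brass spacers at about (395,228), (439,234), (390,271), (442,286), and the purple look-alike at (370,210), which I leave alone. The fixture is at (286,245), its jaw at (312,238), with closing toward image left (world +y). The scene view confirms this.

```bash
cat > h.py <<'E'
import numpy as np, cv2
from scipy.spatial.transform import Rotation as R
from station import readout, vision
def grab(n):
    s=readout.get_state(); c=vision.calibration(n); p,d=vision.grab_frame(n)
    return p,d,cam(n,c,s),s
def cam(n,c,s):
    f=240/np.tan(np.radians(c['fovy'])/2); T=np.eye(4)
    if n=='wrist':
        T[:3,:3]=R.from_euler('xyz',s['ee_rot']).as_matrix(); T[:3,3]=s['eef_pos']; T=T@c['mount']
    else:
        T[:3,:3]=R.from_euler('xyz',c['attitude']).as_matrix(); T[:3,3]=c['origin']
    return n,f,c['cx'],c['cy'],T
def cloud(d,C):
    n,f,cx,cy,T=C; v,u=np.mgrid[:480,:640]; x=(u-cx)/f; y=(v-cy)/f
    if n=='wrist':
        r=np.hypot(x,y)+1e-9; k=np.tan(r)/r; x,y=x*k,y*k
    P=np.stack([x*d,y*d,d],-1)@T[:3,:3].T+T[:3,3]; P[d<=0]=np.nan; return P
def proj(X,C):
    n,f,cx,cy,T=C; p=(np.asarray(X)-T[:3,3])@T[:3,:3]; x,y=p[:,0]/p[:,2],p[:,1]/p[:,2]
    if n=='wrist':
        r=np.hypot(x,y)+1e-9; k=np.arctan(r)/r; x,y=x*k,y*k
    return np.stack([x*f+cx,y*f+cy],-1)
def rect(P2):
    (c,sz,a)=cv2.minAreaRect((np.asarray(P2)*1000).astype(np.float32)); 
    if sz[0]<sz[1]: sz=sz[::-1]; a+=90
    return np.round(c,1),np.round(sz,1),round((a+90)%180-90,1)  # long axis angle deg
E
python3 - <<'E'
from h import *
for n in('top','scene'):
    p,d,C,s=grab(n);P=cloud(d,C)
    tb=P[(abs(P[...,2])<.02)&(P[...,0]>.3)&(P[...,0]<.6)&(abs(P[...,1])<.3)]; print(n,'table z',np.nanmedian(tb[:,2]))
    hsv=cv2.cvtColor(p,cv2.COLOR_RGB2HSV)
    for nm,lo,hi in(('brass',(18,110,50),(32,255,255)),('blue',(100,120,40),(118,255,255)),('red',(0,150,60),(8,255,255)),('purple',(122,80,30),(150,255,255))):
        m=cv2.inRange(hsv,lo,hi); k,L,st,ce=cv2.connectedComponentsWithStats(m)
        for i in range(1,k):
            q=P[L==i]; q=q[np.isfinite(q).all(1)]
            if st[i,4]<30 or len(q)<20: continue
            c=np.median(q,0)
            if not(.3<c[0]<.9 and -.4<c[1]<.3): continue
            print(nm,np.round(ce[i]),st[i,4],np.round(c,3),'zmax',q[:,2].max().round(3),rect(q[:,:2]))
    for l in('spacer_0','fixture','jaw','stop','heat_sink'):
        for t in vision.trace(l,n)[:6]:
            q=P[t['pixels']]; q=q[np.isfinite(q).all(1)]
            print(l,round(t['score'],2),np.round(t['position']),np.round(np.median(q,0),3),rect(q[:,:2]))
E
```

```text
top table z -0.0005543180424461003
brass [454. 136.] 43 [ 0.866 -0.361  0.024] zmax 0.069 (array([ 867.1, -363.8]), array([38.6, 18.7]), 34.0)
brass [231. 169.] 247 [0.759 0.261 0.018] zmax 0.027 (array([759.9, 260.9]), array([48.8, 47.2]), -84.0)
brass [395. 226.] 81 [ 0.604 -0.195  0.033] zmax 0.062 (array([ 605.5, -196.1]), array([37.3, 18.4]), -17.9)
brass [440. 234.] 76 [ 0.586 -0.316  0.031] zmax 0.062 (array([ 586.3, -317.3]), array([39.1, 18.2]), 15.8)
brass [391. 271.] 82 [ 0.481 -0.182  0.032] zmax 0.065 (array([ 482.6, -183.3]), array([37.6, 19.3]), 22.0)
brass [442. 285.] 77 [ 0.446 -0.322  0.032] zmax 0.062 (array([ 445. , -322.4]), array([38.9, 15. ]), 21.1)
blue [309. 239.] 157 [0.563 0.042 0.046] zmax 0.054 (array([567.3,  37.2]), array([58.8, 30.7]), 13.6)
red [314. 235.] 44 [0.569 0.027 0.095] zmax 0.103 (array([569.6,  26.9]), array([30.2,  9.5]), 15.1)
purple [370. 209.] 84 [ 0.65  -0.127  0.03 ] zmax 0.063 (array([ 655. , -129.4]), array([47.2, 17.9]), -30.0)
spacer_0 0.68 [285. 440.] [ 0.444 -0.32   0.031] (array([ 444.6, -321.5]), array([40.7, 18.9]), 17.9)
spa
[... 1782 characters left out ...]
.9)
spacer_0 0.67 [222. 389.] [ 0.48  -0.179  0.03 ] (array([ 480.8, -181.8]), array([39.1, 20.8]), 20.9)
spacer_0 0.66 [180. 374.] [ 0.585 -0.314  0.028] (array([ 592.3, -340.4]), array([72.2, 40.8]), -73.1)
spacer_0 0.64 [192. 423.] [ 0.443 -0.321  0.029] (array([ 443.4, -322.2]), array([39.8, 21.5]), 22.1)
spacer_0 0.61 [212. 325.] [ 0.646 -0.122  0.029] (array([ 661.1, -134.8]), array([70.2, 23.7]), -31.8)
fixture 0.72 [275. 319.] [0.545 0.067 0.013] (array([552.3,  96.6]), array([274.4,  89.9]), -76.7)
jaw 0.62 [259. 324.] [0.565 0.038 0.046] (array([580.4, -10.1]), array([140.7,  60.9]), -73.7)
stop 0.76 [309. 304.] [0.529 0.194 0.043] (array([531.1, 189.1]), array([70.2, 25.6]), 10.1)
```

Two spacers should do: gap is about 60 mm plus 3 mm of play, so 31–63 mm of stack closes it. The candidates are brass at (391,271) and (395,226); the purple one at (370,210) is excluded by colour. Next I'll look from close by.

```bash
cat >> h.py <<'E'
def plan(pos,yaw,n=8,s=None):
    """rows from present pose to pos (m), tool down at yaw (deg)"""
    s=s or readout.get_state(); R0=R.from_euler('xyz',s['ee_rot']); p0=np.array(s['eef_pos'])
    R1=R.from_euler('xyz',[np.pi,0,np.radians(yaw)]); w=(R0.inv()*R1).as_rotvec()/n
    d=(np.array(pos)-p0)/n; Rc=R0
    print(n,'rows |d| mm',np.linalg.norm(d)*1e3,'turn/row',np.degrees(np.linalg.norm(w)))
    for i in range(n):
        print('{"dp":%s,"rotation":%s}'%(np.round(Rc.inv().apply(d),4).tolist(),np.round(np.degrees(w),2).tolist()),end=',')
        Rc=Rc*R.from_rotvec(w)
    print()
E
python3 -c "
from h import *
plan([.54,-.08,.25],-77,11)"
```

```text
11 rows |d| mm 59.64714912657905 turn/row 7.765648505550832
{"dp":[-0.0446, 0.0396, 0.0001],"rotation":[-0.0, -0.0, -7.77]},{"dp":[-0.0495, 0.0332, 0.0001],"rotation":[-0.0, -0.0, -7.77]},{"dp":[-0.0536, 0.0262, 0.0001],"rotation":[-0.0, -0.0, -7.77]},{"dp":[-0.0566, 0.0187, 0.0001],"rotation":[-0.0, -0.0, -7.77]},{"dp":[-0.0586, 0.0109, 0.0001],"rotation":[-0.0, -0.0, -7.77]},{"dp":[-0.0596, 0.0029, 0.0001],"rotation":[-0.0, -0.0, -7.77]},{"dp":[-0.0594, -0.0052, 0.0001],"rotation":[-0.0, -0.0, -7.77]},{"dp":[-0.0582, -0.0132, 0.0001],"rotation":[-0.0, -0.0, -7.77]},{"dp":[-0.0559, -0.0209, 0.0001],"rotation":[-0.0, -0.0, -7.77]},{"dp":[-0.0525, -0.0283, 0.0001],"rotation":[-0.0, -0.0, -7.77]},{"dp":[-0.0482, -0.0351, 0.0001],"rotation":[-0.0, -0.0, -7.77]},
```

>>> {"op": "carry_out", "data": {
  "commands": [
    {"dp": [-0.0446,0.0396,0],"rotation": [0,0,-7.8]},
    {"dp": [-0.0495,0.0332,0],"rotation": [0,0,-7.8]},
    {"dp": [-0.0536,0.0262,0],"rotation": [0,0,-7.8]},
    {"dp": [-0.0566,0.0187,0],"rotation": [0,0,-7.8]},
    {"dp": [-0.0586,0.0109,0],"rotation": [0,0,-7.8]},
    {"dp": [-0.0596,0.0029,0],"rotation": [0,0,-7.8]},
    {"dp": [-0.0594,-0.0052,0],"rotation": [0,0,-7.8]},
    {"dp": [-0.0582,-0.0132,0],"rotation": [0,0,-7.8]}
  ],
  "grip": 0.06
}}

```text
t: 1.7
eef_pos: [0.4482, -0.2315, 0.2521]
ee_rot: [-3.14, -0.0, -1.741]
force: [0.4, -0.2, 0.4]
width: 0.0597
gripper_force: 0.0
```

>>> {"op": "carry_out", "data": {
  "commands": [
    {"dp": [-0.0559,-0.0209,0],"rotation": [0,0,-7.8]},
    {"dp": [-0.0525,-0.0283,0],"rotation": [0,0,-7.8]},
    {"dp": [-0.0482,-0.0351,0],"rotation": [0,0,-7.4]},
    {"dp": [0,0,0],"rotation": [0,0,0]},
    {"dp": [0,0,0],"rotation": [0,0,0]}
  ]
}}

```text
t: 2.33
eef_pos: [0.5381, -0.0789, 0.2514]
ee_rot: [3.141, 0.0, -1.344]
force: [0.0, -0.7, -0.4]
width: 0.0595
gripper_force: 0.0
```

```bash
cat > look.py <<'E'
from h import *
import sys
p,d,C,s=grab('wrist');P=cloud(d,C);print(s['t'],s['eef_pos'],np.degrees(s['ee_rot']))
cv2.imwrite('pics/%s.png'%sys.argv[1],p[:,:,::-1])
tb=P[(abs(P[...,2])<.008)];print('table',np.median(tb[:,2]))
def rz(q,lo,hi,name):
    q=q[np.isfinite(q).all(1)]; q=q[(q[:,2]>lo)&(q[:,2]<hi)]
    if len(q)>15: print(name,len(q),np.round(np.median(q,0),4),rect(q[:,:2]))
hsv=cv2.cvtColor(p,cv2.COLOR_RGB2HSV)
m=cv2.inRange(hsv,(16,90,40),(34,255,255));k,L,st,ce=cv2.connectedComponentsWithStats(m)
for i in range(1,k):
    if st[i,4]>300:
        rz(P[L==i],.025,.035,'ledge %s'%np.round(ce[i])); rz(P[L==i],.054,.062,'tab'); 
for l,lo,hi in(('fixture',.008,.0155),('jaw',.042,.05),('stop',.042,.05),('heat_sink',.036,.046),('jaw',.09,.1)):
    for t in vision.trace(l,'wrist')[:1]: rz(P[t['pixels']],lo,hi,l+' %.2f'%t['score'])
E
python3 look.py w1
```

```text
2.325 [ 0.53813949 -0.07891222  0.25139746] [ 1.79970044e+02  1.43656074e-03 -7.70109875e+01]
table 0.0005311822281854339
ledge [466.   8.] 332 [ 0.4475 -0.3193  0.0303] (array([ 444.3, -321.1]), array([40.6, 14.3]), 17.4)
ledge [286.  77.] 476 [ 0.6011 -0.1946  0.0303] (array([ 604.4, -197.9]), array([39.7, 20.2]), -18.7)
tab 301 [ 0.6044 -0.1981  0.0584] (array([ 604.7, -198.4]), array([29.5,  8.5]), -17.4)
ledge [406. 120.] 505 [ 0.4861 -0.1834  0.0305] (array([ 482.9, -185.1]), array([40. , 19.4]), 24.0)
tab 286 [ 0.4834 -0.1849  0.0584] (array([ 482.6, -185.3]), array([29.9,  8.5]), 23.8)
fixture 0.72 97 [ 0.4553 -0.3175  0.0118] (array([ 446.8, -317.4]), array([41.3, 16.1]), -0.9)
jaw 0.77 372 [0.5491 0.0199 0.0465] (array([559.2,  25.6]), array([39.4, 20.5]), 10.9)
heat_sink 0.96 554 [0.5507 0.1161 0.0402] (array([550.8, 116.7]), array([60. , 13.9]), 11.3)
```

View pics/w1.png

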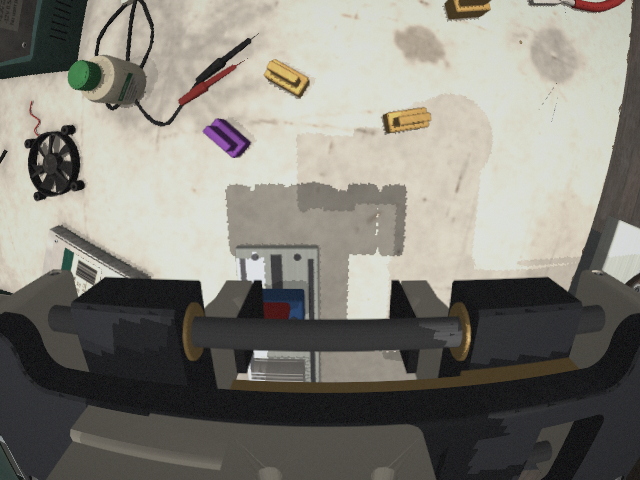

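The wrist view shows the two nearer brass spacers at (286,77) and (406,120); purple is at (226,137) and clearly distinct. I'll grasp the one at (406,120).

```bash
python3 -c "
from h import *
plan([.4827,-.1853,.12],-66.2,4)"
```

```text
4 rows |d| mm 44.385708784135666 turn/row 2.7287548838954625
{"dp":[0.0226, 0.0194, 0.0329],"rotation":[-0.01, -0.0, -2.73]},{"dp":[0.0216, 0.0204, 0.0329],"rotation":[-0.01, -0.0, -2.73]},{"dp":[0.0206, 0.0214, 0.0329],"rotation":[-0.01, -0.0, -2.73]},{"dp":[0.0196, 0.0224, 0.033],"rotation":[-0.01, -0.0, -2.73]},
```

>>> {"op": "carry_out", "data": {
  "commands": [
    {"dp": [0.0226,0.0194,0.0329],"rotation": [0,0,-2.73]},
    {"dp": [0.0216,0.0204,0.0329],"rotation": [0,0,-2.73]},
    {"dp": [0.0206,0.0214,0.0329],"rotation": [0,0,-2.73]},
    {"dp": [0.0196,0.0224,0.033],"rotation": [0,0,-2.73]},
    {"dp": [0,0,0.03],"rotation": [0,0,0]},
    {"dp": [0,0,0],"rotation": [0,0,0]},
    {"dp": [0,0,0],"rotation": [0,0,0]}
  ]
}}

```text
t: 3.5
eef_pos: [0.4839, -0.1847, 0.091]
ee_rot: [-3.141, -0.001, -1.154]
force: [1.0, -0.2, 0.8]
width: 0.0599
gripper_force: 0.0
```

```bash
python3 -c "
from h import *
s=readout.get_state();print(s['eef_pos'],np.degrees(s['ee_rot']))
plan([.4827,-.1853,.06],-66.2,2)"
```

```text
[ 0.48392681 -0.18470727  0.09097943] [-1.79942423e+02 -4.82048656e-02 -6.60997557e+01]
2 rows |d| mm 15.504686518216237 turn/row 0.0626349898268877
{"dp":[0.0, 0.0007, 0.0155],"rotation":[-0.03, -0.02, 0.05]},{"dp":[0.0, 0.0007, 0.0155],"rotation":[-0.03, -0.02, 0.05]},
```

>>> {"op": "carry_out", "data": {
  "commands": [
    {"dp": [0,0.0007,0.0155],"rotation": [0,0,0]},
    {"dp": [0,0.0007,0.0155],"rotation": [0,0,0]},
    {"dp": [0,0,0],"rotation": [0,0,0]}
  ]
}}

```text
t: 3.88
eef_pos: [0.4822, -0.1848, 0.0595]
ee_rot: [-3.141, -0.0, -1.153]
force: [0.0, 0.2, -0.1]
width: 0.0599
gripper_force: 0.0
```

>>> {"op": "carry_out", "data": {
  "commands": [
    {"dp": [0,0,0],"rotation": [0,0,0]},
    {"dp": [0,0,0],"rotation": [0,0,0]},
    {"dp": [0,0,0],"rotation": [0,0,0]},
    {"dp": [0,0,0],"rotation": [0,0,0]},
    {"dp": [0,0,0],"rotation": [0,0,0]}
  ],
  "grip": 0.02,
  "force": 20
}}

```text
t: 4.5
eef_pos: [0.4821, -0.1851, 0.0592]
ee_rot: [-3.141, -0.0, -1.154]
force: [0.2, 1.2, 3.9]
width: 0.03
gripper_force: 20.0
```

```bash
python3 -c "
from h import *
s=readout.get_state();print(s['eef_pos'],np.degrees(s['ee_rot']),s['force'])
s['eef_pos']=s['eef_pos']+[0,0,.06]
plan([.51,.20,.20],-77,7,s)"
```

```text
[ 0.4820764  -0.18507012  0.05918612] [-1.79977796e+02 -1.70618597e-02 -6.60925423e+01] [0.15463214 1.23254343 3.88482992]
7 rows |d| mm 56.349784188791816 turn/row 1.5582138401747454
{"dp":[-0.0487, -0.0259, -0.0115],"rotation":[-0.0, -0.0, 1.56]},{"dp":[-0.0494, -0.0246, -0.0115],"rotation":[-0.0, -0.0, 1.56]},{"dp":[-0.05, -0.0233, -0.0115],"rotation":[-0.0, -0.0, 1.56]},{"dp":[-0.0506, -0.0219, -0.0115],"rotation":[-0.0, -0.0, 1.56]},{"dp":[-0.0512, -0.0205, -0.0115],"rotation":[-0.0, -0.0, 1.56]},{"dp":[-0.0517, -0.0191, -0.0115],"rotation":[-0.0, -0.0, 1.56]},{"dp":[-0.0522, -0.0177, -0.0115],"rotation":[-0.0, -0.0, 1.56]},
```

>>> {"op": "carry_out", "data": {
  "commands": [
    {"dp": [0,0,-0.045],"rotation": [0,0,0]},
    {"dp": [0,0,-0.05],"rotation": [0,0,0]},
    {"dp": [-0.0487,-0.0259,-0.0115],"rotation": [0,0,1.56]},
    {"dp": [-0.0494,-0.0246,-0.0115],"rotation": [0,0,1.56]},
    {"dp": [-0.05,-0.0233,-0.01],"rotation": [0,0,1.56]},
    {"dp": [-0.0506,-0.0219,-0.01],"rotation": [0,0,1.56]},
    {"dp": [-0.0512,-0.0205,0],"rotation": [0,0,1.56]},
    {"dp": [-0.0517,-0.0191,0],"rotation": [0,0,1.56]}
  ]
}}

```text
t: 5.5
eef_pos: [0.5055, 0.1468, 0.197]
ee_rot: [-3.141, 0.0, -1.318]
force: [1.3, -0.2, -0.7]
width: 0.0297
gripper_force: 20.0
```

>>> {"op": "carry_out", "data": {
  "commands": [
    {"dp": [-0.0522,-0.0177,0],"rotation": [0,0,1.56]},
    {"dp": [0,0,0],"rotation": [0,0,0]},
    {"dp": [0,0,0],"rotation": [0,0,0]},
    {"dp": [0,0,0],"rotation": [0,0,0]}
  ]
}}

```text
t: 6.0
eef_pos: [0.5096, 0.1989, 0.1967]
ee_rot: [3.141, -0.0, -1.345]
force: [0.4, 1.3, 0.0]
width: 0.03
gripper_force: 20.0
```

```bash
python3 look.py w2
```

```text
6.0 [0.50964994 0.19890203 0.1967347 ] [ 1.79971329e+02 -9.53415403e-03 -7.70753837e+01]
table 0.0005375825709767468
fixture 0.92 13296 [0.5428 0.0964 0.0126] (array([547.4, 119.4]), array([224.4,  90.8]), -76.9)
jaw 0.68 2452 [0.5654 0.041  0.0469] (array([566.4,  38.6]), array([60.7, 31.3]), 11.2)
stop 0.71 2266 [0.5316 0.1859 0.0463] (array([531.9, 186.4]), array([70. , 26.2]), 15.9)
heat_sink 0.87 2155 [0.5448 0.1462 0.0423] (array([545., 143.]), array([63.8, 60.3]), -77.5)
```

View pics/w2.png

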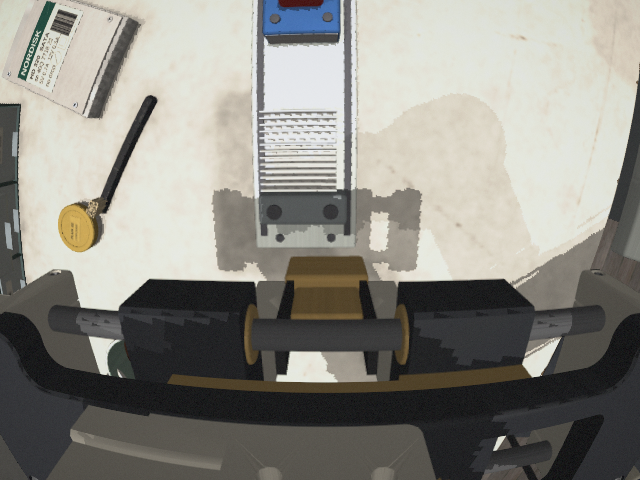

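The wrist view has the spacer held at (325,285), the jaw front face near row 40, the heat sink over rows 110–190 and the stop below it. Now I'll measure the gap in fixture axes.

```bash
cat > fx.py <<'E'
from h import *
from scipy.ndimage import binary_erosion
p,d,C,s=grab('wrist');P=cloud(d,C);print(s['eef_pos'])
t=vision.trace('fixture','wrist')[0]['pixels']; q=P[t]; q=q[(q[:,2]>.008)&(q[:,2]<.0155)]
yaws=np.arange(11,15.5,.1)
def uv(q,a): a=np.radians(a); return q[:,0]*np.cos(a)+q[:,1]*np.sin(a), -q[:,0]*np.sin(a)+q[:,1]*np.cos(a)
w=[np.ptp(np.percentile(uv(q,a)[0],[.3,99.7])) for a in yaws]; yaw=yaws[np.argmin(w)]; 
def ext(n,lab,lo,hi):
    t=vision.trace(lab,'wrist')
    if not t: return print(n,'none')
    z=P[t[0]['pixels']]; z=z[(z[:,2]>lo)&(z[:,2]<hi)]; u,v=uv(z,yaw); print(n,len(z),'u',np.round(1e3*np.percentile(u,[.5,99.5]),1),'v',np.round(1e3*np.percentile(v,[.5,99.5]),1))
print('yaw',yaw,rect(q[:,:2]))
ext('bed','fixture',.008,.0155);ext('jaw','jaw',.042,.05);ext('sink','heat_sink',.036,.046);ext('stop','stop',.042,.05);ext('spacer','spacer_0',.0365,.046);ext('tab','spacer_0',.064,.075)
u,v=uv(np.array([s['eef_pos']]),yaw);print('tcp uv',u*1e3,v*1e3)
E
python3 fx.py
```

```text
[0.50996487 0.19944952 0.19701085]Traceback (most recent call last):
  File "fx.py", line 4, in <module>
    t=vision.trace('fixture','wrist')[0]['pixels']; q=P[t]; q=q[(q[:,2]>.008)&(q[:,2]<.0155)]
      ~~~~~~~~~~~~~~~~~~~~~~~~~~~~~~~^^^
IndexError: list index out of range
```

```bash
sed -i "s/^p,d,C,s=grab.*/while 1:\n    p,d,C,s=grab('wrist');F=vision.trace('fixture','wrist')\n    if F: break\nP=cloud(d,C);print(s['eef_pos'])/; s/vision.trace('fixture','wrist')\[0\]\['pixels'\]; q/F[0]['pixels']; q/" fx.py; python3 fx.py
```

```text
[0.50996158 0.19968604 0.19697629]
yaw 13.199999999999992 (array([547.7, 119.2]), array([223.2,  90.6]), -76.9)
bed 13247 u [515.6 604.9] v [-116.3  101.7]
jaw 2434 u [530.2 589.7] v [-105.6  -76.9]
sink 2118 u [533.5 592.3] v [-17.2  45.9]
stop noneTraceback (most recent call last):
  File "fx.py", line 16, in <module>
    ext('bed','fixture',.008,.0155);ext('jaw','jaw',.042,.05);ext('sink','heat_sink',.036,.046);ext('stop','stop',.042,.05);ext('spacer','spacer_0',.0365,.046);ext('tab','spacer_0',.064,.075)
                                                                                                                            ~~~^^^^^^^^^^^^^^^^^^^^^^^^^^^^^^^^
  File "fx.py", line 14, in ext
    z=P[t[0]['pixels']]; z=z[(z[:,2]>lo)&(z[:,2]<hi)]; u,v=uv(z,yaw); print(n,len(z),'u',np.round(1e3*np.percentile(u,[.5,99.5]),1),'v',np.round(1e3*np.percentile(v,[.5,99.5]),1))
                                                                                                      ~~~~~~~~~~~~~^^^^^^^^^^^^^
    return _quantile_unchecked(
        a, q, axis, out, overwrite_input, method, keepdims, weights)
    return _ureduce(a,
                    func=_quantile_ureduce_func,
    ...<5 lines>...
                    overwrite_input=overwrite_input,
                    method=method)
    r = func(a, **kwargs)
    result = _quantile(arr,
                       quantiles=q,
    ...<2 lines>...
                       out=out,
                       weights=wgt)
    slices_having_nans = np.isnan(arr[-1, ...])
                                  ~~~^^^^^^^^^
IndexError: index -1 is out of bounds for axis 0 with size 0
```

```bash
python3 -c "
from h import *
plan([.5531,.0989,.12],-76.8,3)"
```

```text
3 rows |d| mm 44.707117552084014 turn/row 0.07297275704176498
{"dp":[0.0361, -0.0065, 0.0256],"rotation":[0.0, -0.0, -0.07]},{"dp":[0.0361, -0.0064, 0.0256],"rotation":[0.0, -0.0, -0.07]},{"dp":[0.0361, -0.0064, 0.0256],"rotation":[0.0, -0.0, -0.07]},
```

>>> {"op": "carry_out", "data": {
  "commands": [
    {"dp": [0.0361,-0.0065,0.0256],"rotation": [0,0,-0.1]},
    {"dp": [0.0361,-0.0064,0.0256],"rotation": [0,0,-0.1]},
    {"dp": [0.0361,-0.0064,0.0256],"rotation": [0,0,0]},
    {"dp": [0,0,0],"rotation": [0,0,0]},
    {"dp": [0,0,0],"rotation": [0,0,0]},
    {"dp": [0,0,0],"rotation": [0,0,0]}
  ]
}}

```text
t: 7.5
eef_pos: [0.5535, 0.0998, 0.1209]
ee_rot: [-3.14, 0.0, -1.34]
force: [-0.4, 0.4, -0.8]
width: 0.0297
gripper_force: 20.0
```

```bash
python3 -c "
from h import *
s=readout.get_state();print(s['eef_pos'],np.degrees(s['ee_rot']),s['force'])
plan([.5531,.0989,.073],-76.8,3)"
```

```text
[0.5535429  0.09977122 0.120933  ] [-1.79909461e+02  2.12206991e-02 -7.67624936e+01] [-0.36758508  0.37291767 -0.77182758]
3 rows |d| mm 15.980989010928818 turn/row 0.033421742770321616
{"dp":[0.0003, 0.0002, 0.016],"rotation":[-0.03, 0.01, 0.01]},{"dp":[0.0003, 0.0002, 0.016],"rotation":[-0.03, 0.01, 0.01]},{"dp":[0.0003, 0.0002, 0.016],"rotation":[-0.03, 0.01, 0.01]},
```

>>> {"op": "carry_out", "data": {
  "commands": [
    {"dp": [0.0005,0,0.016],"rotation": [0,0,0]},
    {"dp": [0.0003,0,0.016],"rotation": [0,0,0]},
    {"dp": [0.0002,0,0.015],"rotation": [0,0,0]},
    {"dp": [0,0,0.001],"rotation": [0,0,0]},
    {"dp": [0,0,0.001],"rotation": [0,0,0]},
    {"dp": [0,0,0],"rotation": [0,0,0]}
  ]
}}

```text
t: 8.25
eef_pos: [0.5534, 0.0978, 0.0709]
ee_rot: [3.141, -0.0, -1.341]
force: [0.6, -0.1, -1.6]
width: 0.0298
gripper_force: 20.0
```

>>> {"op": "carry_out", "data": {
  "commands": [
    {"dp": [0,0,0.0005],"rotation": [0,0,0]},
    {"dp": [0,0,0],"rotation": [0,0,0]},
    {"dp": [0,0,0],"rotation": [0,0,0]}
  ]
}}

```text
t: 8.62
eef_pos: [0.5535, 0.0979, 0.0707]
ee_rot: [-3.141, 0.0, -1.341]
force: [-0.1, -0.3, -0.6]
width: 0.0294
gripper_force: 20.0
```

>>> {"op": "carry_out", "data": {
  "commands": [
    {"dp": [0,0,0],"rotation": [0,0,0]},
    {"dp": [0,0,0],"rotation": [0,0,0]},
    {"dp": [0,0,0],"rotation": [0,0,0]},
    {"dp": [0,0,-0.02],"rotation": [0,0,0]},
    {"dp": [0,0,-0.05],"rotation": [0,0,0]},
    {"dp": [0,0,-0.05],"rotation": [0,0,0]}
  ],
  "grip": 0.055
}}

```text
t: 9.38
eef_pos: [0.5531, 0.0977, 0.1917]
ee_rot: [3.141, -0.0, -1.341]
force: [1.2, 1.1, 0.7]
width: 0.0551
gripper_force: 0.0
```

```bash
python3 -c "
from h import *
plan([.6045,-.1983,.13],-18-90,6)"
```

```text
6 rows |d| mm 51.11242081359249 turn/row 5.196906638462801
{"dp":[0.05, 0.0029, 0.0103],"rotation":[0.01, -0.01, 5.2]},{"dp":[0.05, -0.0016, 0.0103],"rotation":[0.01, -0.01, 5.2]},{"dp":[0.0497, -0.0062, 0.0103],"rotation":[0.01, -0.01, 5.2]},{"dp":[0.0489, -0.0106, 0.0103],"rotation":[0.01, -0.01, 5.2]},{"dp":[0.0478, -0.015, 0.0103],"rotation":[0.01, -0.01, 5.2]},{"dp":[0.0462, -0.0193, 0.0103],"rotation":[0.01, -0.01, 5.2]},
```

>>> {"op": "carry_out", "data": {
  "commands": [
    {"dp": [0.05,0.0029,0.005],"rotation": [0,0,5.2]},
    {"dp": [0.05,-0.0016,0.0103],"rotation": [0,0,5.2]},
    {"dp": [0.0497,-0.0062,0.0103],"rotation": [0,0,5.2]},
    {"dp": [0.0489,-0.0106,0.0103],"rotation": [0,0,5.2]},
    {"dp": [0.0478,-0.015,0.0103],"rotation": [0,0,5.2]},
    {"dp": [0.0462,-0.0193,0.0153],"rotation": [0,0,5.2]},
    {"dp": [0,0,0.03],"rotation": [0,0,0]},
    {"dp": [0,0,0],"rotation": [0,0,0]}
  ]
}}

```text
t: 10.38
eef_pos: [0.6028, -0.1986, 0.0966]
ee_rot: [3.137, -0.001, -1.887]
force: [-0.2, 0.9, -0.3]
width: 0.0553
gripper_force: 0.0
```

>>> {"op": "carry_out", "data": {
  "commands": [
    {"dp": [0,0,0],"rotation": [0,0,0]},
    {"dp": [0,0,0],"rotation": [0,0,0]}
  ]
}}

```text
t: 10.62
eef_pos: [0.6056, -0.1975, 0.1006]
ee_rot: [-3.139, 0.0, -1.884]
force: [-0.6, 0.2, 0.6]
width: 0.0551
gripper_force: 0.0
```

```bash
python3 -c "
from h import *
s=readout.get_state();print(s['eef_pos'],np.degrees(s['ee_rot']),s['force'])
plan([.6045,-.1983,.06],-108,3)"
```

```text
[ 0.60564146 -0.19749911  0.10062095] [-1.79872788e+02  2.54116687e-02 -1.07942633e+02] [-0.62640011  0.20039061  0.60141556]
3 rows |d| mm 13.548291232956773 turn/row 0.04727748676824631
{"dp":[0.0004, 0.0003, 0.0135],"rotation":[-0.04, 0.01, 0.02]},{"dp":[0.0004, 0.0003, 0.0135],"rotation":[-0.04, 0.01, 0.02]},{"dp":[0.0004, 0.0003, 0.0135],"rotation":[-0.04, 0.01, 0.02]},
```

>>> {"op": "carry_out", "data": {
  "commands": [
    {"dp": [0.0004,0.0003,0.0135],"rotation": [0,0,0]},
    {"dp": [0.0004,0.0003,0.0135],"rotation": [0,0,0]},
    {"dp": [0,0,0.0135],"rotation": [0,0,0]},
    {"dp": [0,0,0],"rotation": [0,0,0]},
    {"dp": [0,0,0],"rotation": [0,0,0]}
  ]
}}

```text
t: 11.25
eef_pos: [0.604, -0.1988, 0.0585]
ee_rot: [3.141, -0.0, -1.885]
force: [0.6, -0.1, 0.4]
width: 0.0549
gripper_force: 0.0
```

>>> {"op": "carry_out", "data": {
  "commands": [
    {"dp": [0,0,0],"rotation": [0,0,0]},
    {"dp": [0,0,0],"rotation": [0,0,0]},
    {"dp": [0,0,0],"rotation": [0,0,0]},
    {"dp": [0,0,0],"rotation": [0,0,0]},
    {"dp": [0,0,0],"rotation": [0,0,0]}
  ],
  "grip": 0.02,
  "force": 20
}}

```text
t: 11.88
eef_pos: [0.6041, -0.1987, 0.0589]
ee_rot: [-3.141, 0.0, -1.885]
force: [0.8, -0.5, 1.5]
width: 0.0298
gripper_force: 20.0
```

```bash
python3 -c "
from h import *
s=readout.get_state();print(s['eef_pos'],np.degrees(s['ee_rot']),s['force'])
s['eef_pos']=s['eef_pos']+[0,0,.12]
plan([.51,.20,.20],-76.8,8,s)"
```

```text
[ 0.6041439  -0.19872034  0.0588542 ] [-1.79967822e+02  2.43182806e-03 -1.08014683e+02] [ 0.7779233  -0.52192223  1.50967325]
8 rows |d| mm 51.27867061552709 turn/row 3.90183751303853
{"dp":[-0.0438, 0.0266, -0.0027],"rotation":[-0.0, -0.0, -3.9]},{"dp":[-0.0455, 0.0236, -0.0027],"rotation":[-0.0, -0.0, -3.9]},{"dp":[-0.047, 0.0204, -0.0027],"rotation":[-0.0, -0.0, -3.9]},{"dp":[-0.0482, 0.0172, -0.0026],"rotation":[-0.0, -0.0, -3.9]},{"dp":[-0.0493, 0.0139, -0.0026],"rotation":[-0.0, -0.0, -3.9]},{"dp":[-0.0501, 0.0105, -0.0026],"rotation":[-0.0, -0.0, -3.9]},{"dp":[-0.0507, 0.007, -0.0026],"rotation":[-0.0, -0.0, -3.9]},{"dp":[-0.0511, 0.0036, -0.0026],"rotation":[-0.0, -0.0, -3.9]},
```

>>> {"op": "carry_out", "data": {
  "commands": [
    {"dp": [0,0,-0.06],"rotation": [0,0,0]},
    {"dp": [0,0,-0.06],"rotation": [0,0,0]},
    {"dp": [-0.0438,0.0266,-0.0027],"rotation": [0,0,-3.9]},
    {"dp": [-0.0455,0.0236,-0.0027],"rotation": [0,0,-3.9]},
    {"dp": [-0.047,0.0204,-0.0027],"rotation": [0,0,-3.9]},
    {"dp": [-0.0482,0.0172,-0.0026],"rotation": [0,0,-3.9]},
    {"dp": [-0.0493,0.0139,-0.0026],"rotation": [0,0,-3.9]},
    {"dp": [-0.0501,0.0105,-0.0026],"rotation": [0,0,-3.9]}
  ]
}}

```text
t: 12.88
eef_pos: [0.5324, 0.1019, 0.1945]
ee_rot: [3.141, 0.0, -1.475]
force: [0.7, 0.2, -0.0]
width: 0.0297
gripper_force: 20.0
```

>>> {"op": "carry_out", "data": {
  "commands": [
    {"dp": [-0.0507,0.007,-0.0026],"rotation": [0,0,-3.9]},
    {"dp": [-0.0511,0.0036,-0.0026],"rotation": [0,0,-3.9]},
    {"dp": [0,0,0],"rotation": [0,0,0]},
    {"dp": [0,0,0],"rotation": [0,0,0]},
    {"dp": [0,0,0],"rotation": [0,0,0]}
  ]
}}

```text
t: 13.5
eef_pos: [0.5097, 0.1991, 0.1995]
ee_rot: [3.141, -0.0, -1.342]
force: [0.5, -0.8, -0.2]
width: 0.0296
gripper_force: 20.0
```

```bash
sed -i "s/    z=P\[t\[0\]\['pixels'\]\]; z=z/    z=P[t[0]['pixels']]; z=z/; s/; u,v=uv(z,yaw); print(n,len/\n    if len(z)<15: return print(n,'few')\n    u,v=uv(z,yaw); print(n,rect(z[:,:2]),len/" fx.py
sed -i "s/^print('yaw'/cv2.imwrite('pics\/fx%.1f.png'%s['t'],p[:,:,::-1]);print('yaw'/" fx.py; python3 fx.py; ls pics; python3 -c "
from h import *
p,d,C,s=grab('wrist');P=cloud(d,C)
hsv=cv2.cvtColor(p,cv2.COLOR_RGB2HSV);m=cv2.inRange(hsv,(14,90,40),(34,255,255))>0
for lo,hi in((.036,.046),(.064,.075)):
    q=P[m&(P[...,2]>lo)&(P[...,2]<hi)&(abs(P[...,0]-.555)<.05)&(abs(P[...,1]-.1)<.05)]; a=np.radians(13.2)
    v=-q[:,0]*np.sin(a)+q[:,1]*np.cos(a);u=q[:,0]*np.cos(a)+q[:,1]*np.sin(a);print(len(q),rect(q[:,:2]),np.percentile(u,[.5,99.5]),np.percentile(v,[.5,99.5]))
"
```

```text
[0.50973985 0.19911989 0.19945994]
yaw 12.999999999999993 (array([547.8, 118. ]), array([223.4,  90.5]), -76.7)
bed (array([547.8, 118. ]), array([223.4,  90.5]), -76.7) 11253 u [515.8 604.6] v [-116.  102.]
jaw (array([566.3,  38.1]), array([60.3, 31.3]), 12.6) 2464 u [530.4 589.9] v [-105.   -74.9]
sink (array([544.5, 142.7]), array([63.4, 58.1]), -77.1) 1974 u [533.9 591. ] v [-14.8  47.9]
stop (array([532.3, 185.6]), array([67.9, 27.5]), 13.1) 2191 u [526.6 593.8] v [50.9 74.8]
spacer few
tab few
tcp uv [541.46748278] [79.34993807]
fx13.5.png
scene0.png
top0.png
w1.png
w2.png
635 (array([553.6,  97.8]), array([38.7, 19.7]), 13.3) [0.5420111  0.58008073] [-0.04085911 -0.02135087]
506 (array([553.5,  97.7]), array([28.8,  8.7]), 12.2) [0.54684203 0.57551075] [-0.03568209 -0.02711481]
```

```bash
python3 -c "
from h import *
plan([.5584,.0760,.125],-76.8,4)"
```

```text
4 rows |d| mm 38.1408601361605 turn/row 0.011476042558739238
{"dp":[0.0329, -0.0048, 0.0187],"rotation":[0.0, 0.0, -0.01]},{"dp":[0.0329, -0.0048, 0.0187],"rotation":[0.0, 0.0, -0.01]},{"dp":[0.0329, -0.0048, 0.0187],"rotation":[0.0, 0.0, -0.01]},{"dp":[0.0329, -0.0048, 0.0187],"rotation":[0.0, 0.0, -0.01]},
```

>>> {"op": "carry_out", "data": {
  "commands": [
    {"dp": [0.0329,-0.0048,0.005],"rotation": [0,0,0]},
    {"dp": [0.0329,-0.0048,0.01],"rotation": [0,0,0]},
    {"dp": [0.0329,-0.0048,0.01],"rotation": [0,0,0]},
    {"dp": [0.0329,-0.0048,0.005],"rotation": [0,0,0]},
    {"dp": [0,0,0],"rotation": [0,0,0]},
    {"dp": [0,0,0],"rotation": [0,0,0]},
    {"dp": [0,0,0],"rotation": [0,0,0]}
  ]
}}

```text
t: 14.82
eef_pos: [0.5584, 0.077, 0.1699]
ee_rot: [-3.141, 0.0, -1.34]
force: [0.4, -0.6, -0.1]
width: 0.03
gripper_force: 20.0
```

```bash
python3 -c "
from h import *
s=readout.get_state();print(s['eef_pos'],np.degrees(s['ee_rot']),s['force'])
plan([.5584,.0760,.073],-76.8,5)"
```

```text
[0.55842693 0.07702158 0.1699057 ] [-1.79972898e+02  8.18895547e-03 -7.67747226e+01] [ 0.3930295  -0.57502867 -0.13593256]
5 rows |d| mm 19.382217533189305 turn/row 0.007590600325789874
{"dp":[0.0002, 0.0001, 0.0194],"rotation":[-0.01, 0.0, 0.01]},{"dp":[0.0002, 0.0001, 0.0194],"rotation":[-0.01, 0.0, 0.01]},{"dp":[0.0002, 0.0001, 0.0194],"rotation":[-0.01, 0.0, 0.01]},{"dp":[0.0002, 0.0001, 0.0194],"rotation":[-0.01, 0.0, 0.01]},{"dp":[0.0002, 0.0001, 0.0194],"rotation":[-0.01, 0.0, 0.01]},
```

>>> {"op": "carry_out", "data": {
  "commands": [
    {"dp": [0.0003,0,0.02],"rotation": [0,0,0]},
    {"dp": [0.0002,0,0.03],"rotation": [0,0,0]},
    {"dp": [0,0,0.03],"rotation": [0,0,0]},
    {"dp": [0,0,0.013],"rotation": [0,0,0]},
    {"dp": [0,0,0.003],"rotation": [0,0,0]},
    {"dp": [0,0,0.001],"rotation": [0,0,0]},
    {"dp": [0,0,0.001],"rotation": [0,0,0]},
    {"dp": [0,0,0],"rotation": [0,0,0]}
  ]
}}

```text
t: 15.82
eef_pos: [0.5589, 0.076, 0.0723]
ee_rot: [-3.14, 0.0, -1.341]
force: [-0.3, 0.4, -0.7]
width: 0.0299
gripper_force: 20.0
```

>>> {"op": "carry_out", "data": {
  "commands": [
    {"dp": [0,0,0],"rotation": [0,0,0]},
    {"dp": [0,0,0],"rotation": [0,0,0]}
  ]
}}

```text
t: 16.08
eef_pos: [0.5586, 0.0758, 0.0718]
ee_rot: [-3.141, 0.0, -1.341]
force: [-0.4, -0.5, -1.1]
width: 0.03
gripper_force: 20.0
```

>>> {"op": "carry_out", "data": {
  "commands": [
    {"dp": [0,0,0.0007],"rotation": [0,0,0]},
    {"dp": [0,0,0],"rotation": [0,0,0]},
    {"dp": [0,0,0],"rotation": [0,0,0]}
  ]
}}

```text
t: 16.45
eef_pos: [0.5586, 0.0758, 0.0709]
ee_rot: [3.142, 0.0, -1.341]
force: [-0.1, -0.3, -0.4]
width: 0.0299
gripper_force: 20.0
```

>>> {"op": "carry_out", "data": {
  "commands": [
    {"dp": [0,0,0],"rotation": [0,0,0]},
    {"dp": [0,0,0],"rotation": [0,0,0]},
    {"dp": [0,0,0],"rotation": [0,0,0]},
    {"dp": [0,0,-0.02],"rotation": [0,0,0]},
    {"dp": [0,0,-0.05],"rotation": [0,0,0]},
    {"dp": [0,0,-0.06],"rotation": [0,0,0]}
  ],
  "grip": 0.055
}}

```text
t: 17.2
eef_pos: [0.5578, 0.0755, 0.2015]
ee_rot: [3.139, -0.001, -1.341]
force: [1.3, -0.3, 0.9]
width: 0.055
gripper_force: 0.0
```

>>> {"op": "carry_out", "data": {
  "commands": [
    {"dp": [-0.06,0,0],"rotation": [0,0,0]},
    {"dp": [-0.06,0,0],"rotation": [0,0,0]},
    {"dp": [0,0,0],"rotation": [0,0,0]},
    {"dp": [0,0,0],"rotation": [0,0,0]},
    {"dp": [0,0,0],"rotation": [0,0,0]}
  ],
  "grip": 0.0
}}

```text
t: 17.82
eef_pos: [0.5313, 0.1917, 0.2009]
ee_rot: [3.141, -0.0, -1.342]
force: [-0.0, -0.1, -0.2]
width: 0.0109
gripper_force: 0.0
```

```bash
python3 look.py w3; python3 fx.py
```

```text
17.825 [0.53133583 0.19174282 0.20086053] [ 1.79984093e+02 -9.46282617e-03 -7.68843125e+01]
table 0.0005668616480964395
ledge [326.  94.] 69 [0.5529 0.0852 0.0318] (array([556.3,  85.9]), array([36.4,  0.4]), 12.7)
tab 100 [0.556  0.0822 0.0565] (array([555.1,  91. ]), array([28. , 22.4]), 12.5)
fixture 0.74 11061 [0.5371 0.1029 0.0126] (array([549. , 112.9]), array([235.6,  90.7]), -76.9)
jaw 0.90 2626 [0.5656 0.0399 0.047 ] (array([566.9,  36.3]), array([60.5, 35. ]), 13.1)
stop 0.92 2191 [0.5321 0.1854 0.0463] (array([532.2, 185. ]), array([70.1, 26.5]), 13.4)
heat_sink 0.65 625 [0.5641 0.0491 0.045 ] (array([548.3, 107.5]), array([182.6,  69.8]), -78.0)
jaw 0.90 205 [0.5684 0.0309 0.0933] (array([567.9,  30.7]), array([32.1,  2.8]), 14.4)
[0.53137894 0.19209663 0.20092585]
yaw 13.199999999999992 (array([549. , 113.1]), array([236.2,  90.5]), -76.9)
bed (array([549. , 113.1]), array([236.2,  90.5]), -76.9) 10791 u [515.7 605. ] v [-131.3  102. ]
jaw (array([567.1,  36.5]), array([59.1, 34.4]), 13.1) 2578 u [531.1 589.7] v [-110.6  -77. ]
sink (array([545.3, 142.9]), array([64. , 58.2]), -77.6) 2401 u [534.9 591.7] v [-17.6  46.2]
stop (array([531.8, 185.9]), array([70.6, 26.5]), 13.9) 2173 u [525.7 594.9] v [48.5 72.5]
spacer (array([553.2,  97.5]), array([39.8, 20.1]), 12.9) 712 u [541.8 580.7] v [-41.4 -21.4]
tab (array([553.5,  97.6]), array([29.5,  8.1]), 13.5) 492 u [546.5 575.9] v [-35.4 -27.3]
tcp uv [561.20475793] [65.68038319]
```

View pics/w3.png

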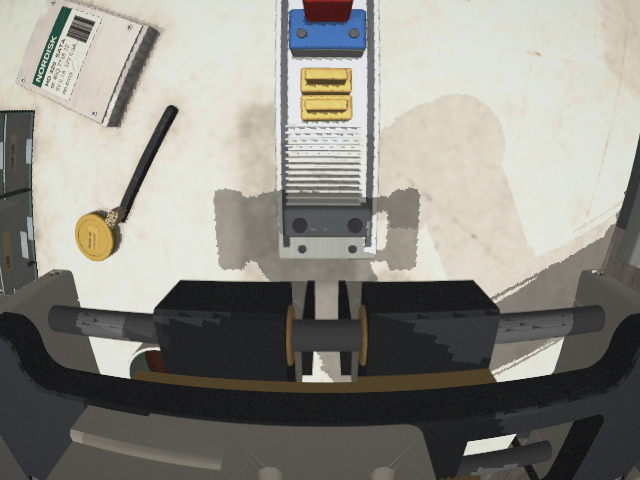

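Both spacers stand square and side by side between jaw (row 35) and heat sink (row 125). Next I close the fingers and go behind the paddle.

>>> {"op": "carry_out", "data": {
  "commands": [
    {"dp": [0.053,0.0002,0],"rotation": [0,0,0]},
    {"dp": [0.053,0.0002,0],"rotation": [0,0,0]},
    {"dp": [0.053,0.0002,0],"rotation": [0,0,0]},
    {"dp": [0.052,0,0],"rotation": [0,0,0]},
    {"dp": [0,0,0.04],"rotation": [0,0,0]},
    {"dp": [0,0,0.05],"rotation": [0,0,0]},
    {"dp": [0,0,0.03],"rotation": [0,0,0]},
    {"dp": [0,0,0],"rotation": [0,0,0]}
  ],
  "force": 20
}}

```text
t: 19.52
eef_pos: [0.5771, -0.0134, 0.0788]
ee_rot: [3.137, -0.0, -1.341]
force: [-0.3, 0.4, -0.1]
width: 0.0005
gripper_force: 0.0
```

>>> {"op": "carry_out", "data": {
  "commands": [
    {"dp": [0,0,0],"rotation": [0,0,0]},
    {"dp": [-0.01,0,0],"rotation": [0,0,0]},
    {"dp": [0,0,0],"rotation": [0,0,0]},
    {"dp": [0,0,0],"rotation": [0,0,0]}
  ]
}}

```text
t: 20.02
eef_pos: [0.5767, -0.0028, 0.0817]
ee_rot: [-3.14, 0.0, -1.34]
force: [-0.4, 0.1, -0.5]
width: 0.0005
gripper_force: 0.0
```

>>> {"op": "carry_out", "data": {
  "commands": [
    {"dp": [-0.003,0,0],"rotation": [0,0,0]},
    {"dp": [-0.003,0,0],"rotation": [0,0,0]},
    {"dp": [-0.003,0,0],"rotation": [0,0,0]},
    {"dp": [-0.003,0,0],"rotation": [0,0,0]},
    {"dp": [-0.002,0,0],"rotation": [0,0,0]},
    {"dp": [-0.002,0,0],"rotation": [0,0,0]},
    {"dp": [-0.002,0,0],"rotation": [0,0,0]},
    {"dp": [-0.002,0,0],"rotation": [0,0,0]}
  ]
}}

```text
t: 21.02
eef_pos: [0.5719, 0.0164, 0.0809]
ee_rot: [3.142, -0.0, -1.341]
force: [0.8, -1.3, -1.0]
width: 0.0005
gripper_force: 0.8
```

>>> {"op": "carry_out", "data": {
  "commands": [
    {"dp": [-0.002,0,0],"rotation": [0,0,0]},
    {"dp": [-0.002,0,0],"rotation": [0,0,0]},
    {"dp": [-0.002,0,0],"rotation": [0,0,0]},
    {"dp": [-0.001,0,0],"rotation": [0,0,0]}
  ]
}}

```text
t: 21.52
eef_pos: [0.5703, 0.0232, 0.0809]
ee_rot: [3.142, -0.0, -1.341]
force: [1.4, -2.0, -1.1]
width: 0.0004
gripper_force: 1.1
```

```bash
cat > f.py <<'E'
from h import *
s=readout.get_state();a=np.radians(13.2);e=s['eef_pos'];F=s['force']
print(s['t'],'v %.1f u %.1f z %.1f'%tuple(1e3*x for x in(-e[0]*np.sin(a)+e[1]*np.cos(a),e[0]*np.cos(a)+e[1]*np.sin(a),e[2])),'Fv %.2f Fu %.2f Fz %.2f'%(-F[0]*np.sin(a)+F[1]*np.cos(a),F[0]*np.cos(a)+F[1]*np.sin(a),F[2]))
E
python3 f.py
```

```text
21.525 v -107.6 u 560.5 z 80.9 Fv -2.26 Fu 0.87 Fz -1.06
```

>>> {"op": "carry_out", "data": {
  "commands": [
    {"dp": [-0.001,0,0],"rotation": [0,0,0]},
    {"dp": [-0.001,0,0],"rotation": [0,0,0]},
    {"dp": [-0.001,0,0],"rotation": [0,0,0]},
    {"dp": [-0.001,0,0],"rotation": [0,0,0]}
  ]
}}

```text
t: 22.02
eef_pos: [0.5694, 0.027, 0.0809]
ee_rot: [3.142, -0.0, -1.341]
force: [1.4, -2.9, -1.9]
width: 0.0004
gripper_force: 1.3
```

>>> {"op": "carry_out", "data": {
  "commands": [
    {"dp": [-0.001,0,0],"rotation": [0,0,0]},
    {"dp": [-0.001,0,0],"rotation": [0,0,0]},
    {"dp": [-0.001,0,0],"rotation": [0,0,0]}
  ]
}}

```text
t: 22.4
eef_pos: [0.5687, 0.0299, 0.0809]
ee_rot: [3.142, -0.0, -1.341]
force: [1.7, -3.5, -1.3]
width: 0.0005
gripper_force: 1.9
```

>>> {"op": "carry_out", "data": {
  "commands": [
    {"dp": [-0.001,0,0],"rotation": [0,0,0]},
    {"dp": [0,0,0],"rotation": [0,0,0]}
  ]
}}

```text
t: 22.65
eef_pos: [0.5686, 0.0301, 0.081]
ee_rot: [3.141, -0.001, -1.341]
force: [4.1, -9.1, -4.3]
width: 0.0004
gripper_force: 4.5
```

>>> {"op": "carry_out", "data": {
  "commands": [
    {"dp": [-0.001,0,0],"rotation": [0,0,0]},
    {"dp": [0,0,0],"rotation": [0,0,0]}
  ]
}}

```text
t: 22.9
eef_pos: [0.5686, 0.0302, 0.081]
ee_rot: [3.141, -0.002, -1.341]
force: [6.8, -14.3, -4.3]
width: 0.0008
gripper_force: 7.5
```

```bash
python3 f.py
```

```text
22.9 v -100.4 u 560.5 z 81.0 Fv -15.49 Fu 3.31 Fz -4.35
```

>>> {"op": "carry_out", "data": {
  "commands": [
    {"dp": [0.0012,0,0],"rotation": [0,0,0]},
    {"dp": [0,0,0],"rotation": [0,0,0]},
    {"dp": [0,0,0],"rotation": [0,0,0]},
    {"dp": [0,0,0],"rotation": [0,0,0]}
  ]
}}

```text
t: 23.4
eef_pos: [0.5686, 0.0301, 0.081]
ee_rot: [3.141, -0.001, -1.341]
force: [3.2, -7.1, -2.7]
width: 0.0001
gripper_force: 4.0
```

```bash
python3 f.py
python3 - <<'E'
from h import *
p,d,C,s=grab('scene');c=p[180:350,230:430];cv2.imwrite('pics/s4.png',cv2.resize(c,None,fx=4,fy=3.5,interpolation=2)[:,:,::-1])
p,d,C,s=grab('top');P=cloud(d,C);c=p[190:300,220:460];cv2.imwrite('pics/t4.png',cv2.resize(c,None,fx=3.3,fy=3.3,interpolation=2)[:,:,::-1])
E
python3 f.py
```

```text
23.4 v -100.6 u 560.5 z 81.0 Fv -7.65 Fu 1.47 Fz -2.68
23.5 v -100.6 u 560.5 z 81.0 Fv -7.23 Fu 0.73 Fz -3.17
```

View pics/s4.png

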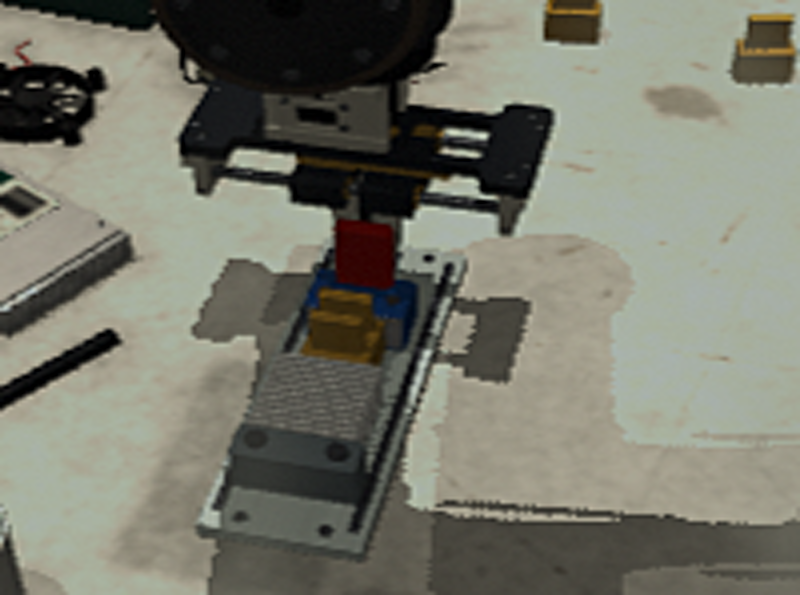

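Stack is closed face to face, jaw on the spacers, heat sink against the stop, and the unused spacers stand off at top right. A final trim of the push, then I hand in.

>>> {"op": "carry_out", "data": {
  "commands": [
    {"dp": [-0.0001,0,0],"rotation": [0,0,0]},
    {"dp": [0,0,0],"rotation": [0,0,0]},
    {"dp": [0,0,0],"rotation": [0,0,0]},
    {"dp": [0,0,0],"rotation": [0,0,0]}
  ]
}}

```text
t: 24.0
eef_pos: [0.5686, 0.0301, 0.081]
ee_rot: [3.141, -0.001, -1.341]
force: [4.5, -7.8, -3.3]
width: 0.0005
gripper_force: 4.3
```

```bash
python3 f.py; python3 -c "
from station import arm
print(arm.job_done())"
```

```text
24.0 v -100.5 u 560.5 z 81.0 Fv -8.63 Fu 2.56 Fz -3.31
the job is handed in; nothing more can be done
None
```

The job is handed in at 24 s: two brass spacers stand face to face in the gap, and the jaw is held closed on them and the heat sink, tight against the stop, at about 8.6 N (it peaked near 15.5 N before I backed off).

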